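Hold the long check filter in the photometer

TASK

Two look-alike check filters of different length stand in the small white caddy. First put the shorter one away in the empty pocket of the storage rack's low front row, pushed in until its shoulder sits on the step, and let go of it; then pass the longer one down through the slot in the photometer's guard plate, push it down against the spring plunger until its shoulder is on the plate, and finish while still holding it pressed down there, for the spring lifts it out if it is let go. Leave the beaker and the other things on the bench alone.

Things in the scene. Friction and masses are not known exactly. Their poses are not given: they have to be found in the camera images.
- long_filter: The longer check filter. Aluminium blade 8 mm thick (own x), 30 wide (y), 85 long (z) under a grey grip block 14 (x) x 46 (y) x 36 mm tall, whose underside is the shoulder; about 70 g. Origin: centre of the foot, z up; shoulder at z = 85 mm, top at 121. Last 4 mm of foot 5.5 x 27 mm. Starts upright in either pocket of the caddy, foot 6 mm above the worktop.
- short_filter: The shorter check filter. Aluminium blade 8 mm thick (own x), 30 wide (y), 60 long (z) under a grey grip block 14 (x) x 46 (y) x 36 mm tall, whose underside is the shoulder; about 70 g. Origin: centre of the foot, z up; shoulder at z = 60 mm, top at 96. Last 4 mm of foot 5.5 x 27 mm. Starts upright in either pocket of the caddy, foot 6 mm above the worktop.
- caddy: Fixed white block 46 (x) x 120 (y) x 46 mm tall; two pockets 11 x 33 mm, 40 mm deep, 28 mm either side of its middle along y. A filter in it has its x along the caddy's x and its grip block clear above. Origin: centre of the underside. A tall pipette stand is 0.1 m or more to its left.
- photometer: Fixed hollow white housing 110 (x) x 110 (y) mm, open window in its front (-x); 115 mm to the top of its 12 mm thick aluminium guard plate. Slot in the plate's middle: 10 mm (x) by 32 mm (y), 2 mm more than a blade each way, 3 mm chamfer at the mouth. Origin: centre of the underside. Left or right of the rack, by chance. Beyond y = -0.42 stands a fixed homogeniser 0.43 m tall.
- slot (a point): Centre of the slot's mouth at the top of the guard plate, 115 mm above the worktop; axes as the photometer's. A filter goes in with its x along this x (either way round), z up.
- plunger (a joint): Upright steel spring plunger, 14 mm across, under the slot: metres pressed down, 0 at rest (its top 77 mm below the plate's top), 0.010 at its stop. Pushes up with 1 N at rest, 5 N at 8 mm, where it is when the long filter's shoulder rests on the plate. The short filter does not reach it.
- rack: Fixed pale stepped rack 140 (x) x 120 (y) mm; front (-x) step 66 mm high, rear step 91 mm, rise 22 mm behind the origin. Two places a row, 29 mm either side of the middle along y. Low row (short ones): empty at +y; high row: empty at -y; each other place holds a fixed filter, grip block standing on the step. Origin: centre of the underside.
- low_pocket (a point): Centre of the mouth of the low row's empty pocket, on the low step, 66 mm above the worktop; axes as the rack's. Pocket 11 mm (x) by 33 mm (y), 63 mm deep, 3 mm chamfer. The short filter goes in with its x along this x (either way round); seated, its foot is 60 mm below this point.
- beaker: Empty small beaker, 54 mm across, 64 mm tall, standing loose between the caddy and the other two stations; origin centre of its underside. Leave alone.
- petri: Loose stack of three petri dishes, 63 mm across, 38 mm tall, at the back; origin centre of its underside. Leave alone.
- timer: Loose bench timer, 19 x 64 x 62 mm, standing at the back; origin centre of its underside. Leave alone.
Mind the look-alikes: they are no part of the job. Leave any yellow look-alike of the short_filter alone.

How it is judged:
By the outcome, as a careful person would: the job done as asked, in the order asked, and still so for the second after the job is handed in, while the arm keeps its last pose, push and grip.
It also fails if it takes over 72 s, if anything falls off the work surface, if the arm or the gripper's body presses on something with over 40 N, if the wrist force passes 120 N, or if a joint passes its speed limit or range.

ROBOT

A 6-joint arm with a two-finger parallel gripper is mounted at the origin on a cart in front of the work surface, level with it; the furniture and walls round the work are solid. World frame = base frame: x ahead of the robot, y to its left, z up, the work surface at z = 0. Lengths are in m, angles in degrees, forces in N, time in s.
With the tool pointing down it reaches from about 0.35 to 0.875 m from the base axis. Payload 4.2 kg.
Tool frame: the origin (TCP) lies midway between the tips of the shut fingers; the grasp point (between the pads) lies 19 mm behind it; z points along the fingers, y is the line along which they close (so a half turn about z gives the same grasp; the last joint's range is limited). The gripper opens to 87 mm and grips with 3 to 60 N. Pads are 19 mm wide; open, the fingers measure 117 mm over their backs; the gripper's body (75 mm by 190 mm) begins 51 mm behind the grasp point.
Start: joints at [81.967, 22.042, 0.453, 0, -68.411, -14.817], TCP at [0.243, 0.576, 0.223] pointing down, gripper open.
Joint ranges: [-179.83, 179.83], [-69.29, 118.12], [-61.27, 80.66], [-181.25, 117.63], [-171.15, -9.14], [-177.46, 177.46]. Speed limits (degrees/s): [159.86, 159.86, 180, 180, 180, 180].

INTERFACE

Orientations are given as a 3x3 rotation matrix whose columns are the frame's x, y, z axes.
In Python, from station import * gives the robot as it stands. The module is installed in compiled form; this text tells all that it offers.
- The arm moves only by the tool servo_tool, never from a script. Its argument "deltas" is a list of rows, each an object of numbers: "tx", "ty", "tz": the shift along the tool's x, y, z in mm; "ax", "ay", "az": the turn, a rotation vector about the tool's x, y, z in rad; "claw": the finger opening in mm, from 0 to 87. In form: [{"tx": .., "ty": .., "tz": .., "ax": .., "ay": .., "az": .., "claw": ..}, ...]. A call has 1 to 12 rows; each row is the pose to reach, as a shift and turn from the pose commanded when the call began, along the tool's axes at that moment; what a row does not reach only later rows make up. A row lasts 1/12 s, in which the tool goes at most 41.7 mm and 7.16 degrees, less where a joint would pass 70% of its speed; a pose out of reach is approached as far as the arm can. A call with a gripper value outside its range is refused whole. The fingers move at their own pace and stop on an object; the grip force is fixed at half the most. Time passes only in rows, so rows that repeat a pose let the fingers close. It gives the time, the measured TCP pose, the force, the opening and the grip force at its end, in the units of the state.
- sense(): the state, without advancing time (a new reading comes with each control period).
- capture(name): name is "scene" or "top" or "wrist"; returns the picture (384x512x3 uint8, blue, green, red); there is no depth.
- calibration(name): a dict with "fx", "fy", "cx", "cy" (pixels), "cam_to_world" (4x4, takes a point from camera to world coordinates); the wrist camera has in their place "hand_eye" (4x4, takes a point from camera to tool coordinates, whose origin is the TCP and whose axes are the flange's). Camera axes: x right, y down, z forward; pixel columns grow to the right and rows downward; lengths in m; the calibration is good to about 2 mm. A picture is of the moment at which its call begins: read the wrist's pose just before it. calibration takes no time and is no camera call.
- finish_job(): hands the job in; it is judged then, once.
Trained networks look in the newest picture that a camera, given by its name, has taken for a name from the list of things; names that differ only in an ending like _2 or _b are one class to them, and where a whole thing is asked for, a point or a joint stands for the part that bears it (a point fixed in the world has none). Each returns a list of dicts, best first, with "confidence" (0 to 1); they miss things now and then, are a little off and sometimes report something else, mostly with a low value. They report only what shows in the picture. A call takes as long as a camera call. They do not tell look-alikes from the thing itself.
- recognise(label, camera): "xyz" ([x, y, z] in m, in the coordinates of the camera as it stood for that picture, good to about 4 mm: the middle of the surface that is visible of it).
- trace(label, camera): "mask" (384x512 bool, what is visible of it).
The state is a dict: "time_s": time; "joints": joint angles; "joint_velocities": joint speeds; "effort": joint torques, N m; "tcp_pos": TCP position; "ee_rot": TCP orientation; "wrist_force": force on the tool from outside, world axes, zero at the start; "moment": the same for the moment, N m; "gripper_width": opening from 0.0 (shut) to 1.0 (fully open); "gripper_force": force on a finger pad.
Only numpy, scipy, OpenCV 4.12 (cv2) and the standard library are available. Lean on these libraries where they do the work, as an engineer would, in place of code of your own. Each camera call takes 0.05 s, during which the arm holds its last target. There are 200 camera calls.

## Working session

There is one attempt and no reset: what is moved stays moved. The work goes in short steps, Python scripts to look and compute and a tool call to move; the robot and the scene stay as the last step left them, time stands still between calls to the robot, and variables do not carry over. Pictures are saved under pics/ and viewed, at most 10 in all, crops included, and the job is handed in when it is done.

Besides the shell and the picture viewer there is one more tool, called after "Request:" in YAML: its name, and indented under it one key for each argument. servo_tool: Moves the arm, as the interface text tells. Its arguments: {"type":"object","properties":{"deltas":{"type":"array","items":{"type":"object","properties":{"tx":{"type":"number"},"ty":{"type":"number"},"tz":{"type":"number"},"ax":{"type":"number"},"ay":{"type":"number"},"az":{"type":"number"},"claw":{"type":"number"}}}}},"required":["deltas"]}

```bash
mkdir -p pics; cat > h.py <<'E'
from station import *
import numpy as np, cv2
def cam(name):
    c=calibration(name); s=sense()
    if name=="wrist":
        T=np.eye(4);T[:3,:3]=np.array(s["ee_rot"]);T[:3,3]=s["tcp_pos"];M=T@np.array(c["hand_eye"])
    else: M=np.array(c["cam_to_world"])
    return c,M
def px2w(c,M,u,v,z):
    d=M[:3,:3]@np.array([(u-c["cx"])/c["fx"],(v-c["cy"])/c["fy"],1.]);o=M[:3,3]
    return o+d*(z-o[2])/d[2]
def w2px(c,M,p):
    q=np.linalg.inv(M)@np.append(p,1);return np.array([c["fx"]*q[0]/q[2]+c["cx"],c["fy"]*q[1]/q[2]+c["cy"]])
E
python3 - <<'E'
from h import *
s=sense();print(s["tcp_pos"],np.round(s["ee_rot"],3).tolist(),s["time_s"])
ims=[]
for n in ("scene","top"):
    c,M=cam(n);im=capture(n);ims.append(im);print(n,c["fx"],c["cx"],c["cy"],np.round(M,3).tolist())
    for l in ("long_filter","short_filter","caddy","photometer","rack","beaker"):
        for r in recognise(l,n)[:4]:
            p=M@np.append(r["xyz"],1);print(l,round(r["confidence"],2),np.round(p[:3],3),np.round(w2px(c,M,p[:3])))
cv2.imwrite("pics/a.png",ims[0]);cv2.imwrite("pics/b.png",ims[1])
E
```

```text
[0.24244731 0.57539256 0.22145499] [[0.921, -0.388, -0.001], [-0.388, -0.921, -0.002], [0.0, 0.002, -1.0]] 0.0
scene 438.6619274204993 252.84806463198117 186.96643817260681 [[0.768, -0.409, 0.492, 0.067], [-0.64, -0.467, 0.61, -0.632], [-0.019, -0.784, -0.621, 0.741], [0.0, 0.0, 0.0, 1.0]]
long_filter 0.61 [0.554 0.262 0.098] [184. 145.]
short_filter 0.79 [0.455 0.206 0.065] [165. 179.]
short_filter 0.59 [0.547 0.319 0.081] [172. 143.]
short_filter 0.56 [ 0.512 -0.131  0.065] [269. 240.]
caddy 0.98 [0.538 0.271 0.037] [180. 164.]
caddy 0.34 [0.55  0.015 0.039] [241. 208.]
caddy 0.18 [ 0.714 -0.22   0.045] [361. 226.]
photometer 0.78 [ 0.473 -0.296  0.112] [313. 281.]
rack 0.95 [ 0.511 -0.131  0.064] [269. 241.]
beaker 0.94 [0.55  0.019 0.043] [240. 206.]
top 396.6819093756955 246.67456587098343 193.24060124424827 [[0.02, -0.986, 0.164, 0.414], [-0.999, -0.024, -0.024, 0.018], [0.028, -0.164, -0.986, 1.287], [0.0, 0.0, 0.0, 1.0]]
long_filter 0.54 [0.559 0.27  0.122] [151. 207.]
short_filter 0.44 [0.553 0.321 0.1  ] [135. 210.]
short_filter 0.41 [0.465 0.21  0.094] [171. 240.]
caddy 0.94 [0.547 0.288 0.048] [150. 214.]
photometer 0.94 [ 0.501 -0.274  0.117] [335. 231.]
rack 0.89 [ 0.531 -0.113  0.067] [279. 222.]
beaker 0.52 [0.556 0.028 0.004] [234. 215.]
```

View pics/a.png

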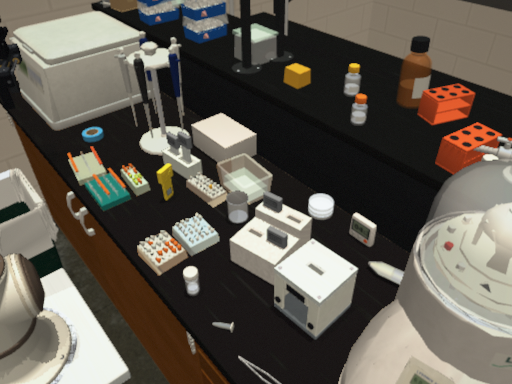

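View pics/b.png

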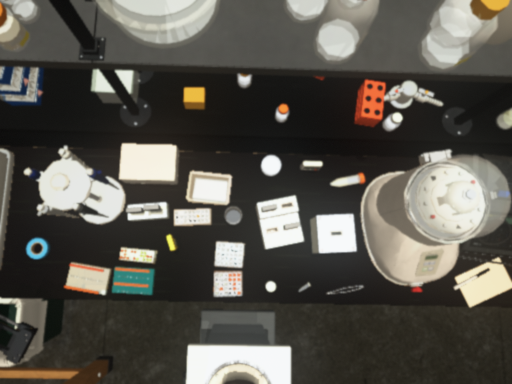

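Scene view: the caddy is at (180,160), with two grey filters at about (172,143) and (184,143). A yellow look-alike stands at (166,182), the rack is at (270,235) and the photometer at (315,285), right of the rack. The beaker is at (237,207). The candidates for short_filter are the grey pair in the caddy, the yellow one (excluded by colour), and the fixed ones in the rack. An enlarged crop will show which of the grey pair is shorter.

```bash
python3 - <<'E'
from h import *
im=cv2.imread("pics/a.png")
cv2.imwrite("pics/c.png",cv2.resize(im[115:205,140:230],None,fx=6,fy=6,interpolation=cv2.INTER_CUBIC))
c=calibration("wrist");print(c["fx"],c["cx"],c["cy"],np.round(c["hand_eye"],3).tolist())
c,M=cam("top");capture("top")
for l,z in (("caddy",.046),("photometer",.115),("rack",.07)):
    m=trace(l,"top")[0]["mask"].astype(np.uint8)
    r=cv2.minAreaRect(cv2.findNonZero(m));b=cv2.boxPoints(r)
    w=[px2w(c,M,*q,z)[:2] for q in b]
    e=[np.degrees(np.arctan2(*(w[i+1]-w[i])[::-1])) for i in (0,1)]
    print(l,np.round(np.mean(w,0),3),np.round(e,1),np.round([np.linalg.norm(w[i+1]-w[i]) for i in (0,1)],3))
E
```

```text
300.63745779836336 256.3070520156626 190.29931960660036 [[-0.0, -0.964, -0.267, 0.073], [1.0, -0.0, 0.0, -0.001], [-0.0, -0.267, 0.964, -0.162], [0.0, 0.0, 0.0, 1.0]]
caddy [0.555 0.295] [ -84.5 -173. ] [0.127 0.051]
photometer [ 0.494 -0.267] [ -84.4 -177.1] [0.133 0.113]
rack [ 0.528 -0.114] [ -77.6 -169.1] [0.126 0.143]
```

View pics/c.png

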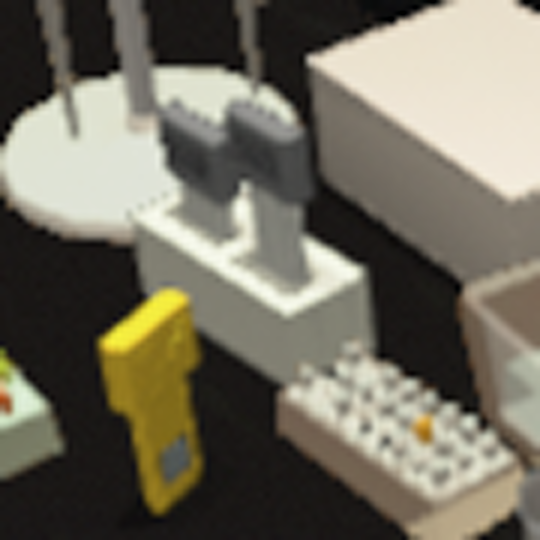

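The near/right filter (184,143), at y≈0.265, shows far more blade than the left one (172,143), at y≈0.32. So the left grey filter is the short one and the right grey one is the long one. Next I'll move the wrist camera over the caddy.

```bash
cat >> h.py <<'E'
from scipy.spatial.transform import Rotation as Ro
def tgt(th):
    c,s=np.cos(np.radians(th)),np.sin(np.radians(th));return np.array([[s,-c,0],[-c,-s,0],[0,0,-1.]])
def plan(p,th):
    s=sense();R=np.array(s["ee_rot"]);d=R.T@(np.array(p)-s["tcp_pos"])*1000
    print("t",np.round(d,1),"a",np.round(Ro.from_matrix(R.T@tgt(th)).as_rotvec(),4),"rows",np.linalg.norm(d)/41.7)
E
python3 -c "
from h import *
plan([.40,.22,.27],5);plan([.555,.295,.27],5)"
```

```text
t [283.2 266.9 -47.4] a [-0.     -0.      1.0848] rows 9.401795884810609
t [396.9 137.6 -47.4] a [-0.     -0.      1.0848] rows 10.138600902728747
```

Request:
servo_tool:
  deltas:
    - {"tx": 283,"ty": 267,"tz": -47,"az": 1.085,"claw": 87}
    - {"tx": 283,"ty": 267,"tz": -47,"az": 1.085,"claw": 87}
    - {"tx": 283,"ty": 267,"tz": -47,"az": 1.085,"claw": 87}
    - {"tx": 283,"ty": 267,"tz": -47,"az": 1.085,"claw": 87}
    - {"tx": 283,"ty": 267,"tz": -47,"az": 1.085,"claw": 87}
    - {"tx": 283,"ty": 267,"tz": -47,"az": 1.085,"claw": 87}
    - {"tx": 283,"ty": 267,"tz": -47,"az": 1.085,"claw": 87}
    - {"tx": 397,"ty": 138,"tz": -47,"az": 1.085,"claw": 87}
    - {"tx": 397,"ty": 138,"tz": -47,"az": 1.085,"claw": 87}
    - {"tx": 397,"ty": 138,"tz": -47,"az": 1.085,"claw": 87}
    - {"tx": 397,"ty": 138,"tz": -47,"az": 1.085,"claw": 87}
    - {"tx": 397,"ty": 138,"tz": -47,"az": 1.085,"claw": 87}

```text
schema error: expected keys tx, ty, tz, ax, ay, az, claw
```

Request:
servo_tool:
  deltas:
    - {"claw": 87}
    - {"claw": 87}
    - {"claw": 87}

```text
schema error: expected keys tx, ty, tz, ax, ay, az, claw
```

```bash
python3 - <<'E'
from h import *
s=sense();print(s["tcp_pos"],np.round(s["joints"],1),s["time_s"]);plan([.555,.295,.27],5)
c,M=cam("wrist");im=capture("wrist");cv2.imwrite("pics/d.png",cv2.resize(im,(800,600)))
for l in ("short_filter","long_filter","caddy"):
    for r in recognise(l,"wrist")[:3]:
        p=M@np.append(r["xyz"],1);print(l,round(r["confidence"],2),np.round(p[:3],3),np.round(w2px(c,M,p[:3])))
E
```

```text
[0.24265213 0.57594824 0.22257077] [ 82.   22.    0.5   0.  -68.4 -14.8] 0.9
t [396.9 137.6 -47.4] a [-0.     -0.      1.0848] rows 10.138600902728747
```

View pics/d.png

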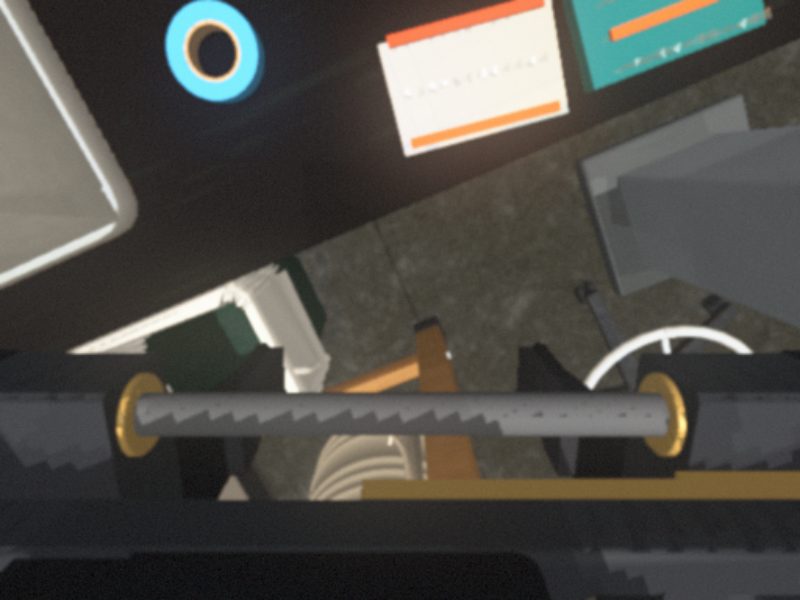

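The wrist picture (from the unmoved start pose) shows fingers filling everything below row ~350 of 600, so the area above that is usable. Every row needs all its keys, so I'll resend the move.

Request:
servo_tool:
  deltas:
    - {"tx": 283,"ty": 267,"tz": -47,"ax": 0,"ay": 0,"az": 1.085,"claw": 87}
    - {"tx": 283,"ty": 267,"tz": -47,"ax": 0,"ay": 0,"az": 1.085,"claw": 87}
    - {"tx": 283,"ty": 267,"tz": -47,"ax": 0,"ay": 0,"az": 1.085,"claw": 87}
    - {"tx": 283,"ty": 267,"tz": -47,"ax": 0,"ay": 0,"az": 1.085,"claw": 87}
    - {"tx": 283,"ty": 267,"tz": -47,"ax": 0,"ay": 0,"az": 1.085,"claw": 87}
    - {"tx": 283,"ty": 267,"tz": -47,"ax": 0,"ay": 0,"az": 1.085,"claw": 87}
    - {"tx": 283,"ty": 267,"tz": -47,"ax": 0,"ay": 0,"az": 1.085,"claw": 87}
    - {"tx": 397,"ty": 138,"tz": -47,"ax": 0,"ay": 0,"az": 1.085,"claw": 87}
    - {"tx": 397,"ty": 138,"tz": -47,"ax": 0,"ay": 0,"az": 1.085,"claw": 87}
    - {"tx": 397,"ty": 138,"tz": -47,"ax": 0,"ay": 0,"az": 1.085,"claw": 87}
    - {"tx": 397,"ty": 138,"tz": -47,"ax": 0,"ay": 0,"az": 1.085,"claw": 87}
    - {"tx": 397,"ty": 138,"tz": -47,"ax": 0,"ay": 0,"az": 1.085,"claw": 87}

```text
time_s: 2.1
tcp_pos: [0.558, 0.2937, 0.2695]
ee_rot: [[0.085, -0.996, 0.001], [-0.996, -0.085, 0.0], [-0.0, -0.001, -1.0]]
wrist_force: [0.4, 1.3, 0.0]
gripper_width: 1.0
gripper_force: 0.0
```

Request:
servo_tool:
  deltas:
    - {"tx": 0,"ty": 0,"tz": 0,"ax": 0,"ay": 0,"az": 0,"claw": 87}
    - {"tx": 0,"ty": 0,"tz": 0,"ax": 0,"ay": 0,"az": 0,"claw": 87}
    - {"tx": 0,"ty": 0,"tz": 0,"ax": 0,"ay": 0,"az": 0,"claw": 87}

```text
time_s: 2.35
tcp_pos: [0.5544, 0.2944, 0.2691]
ee_rot: [[0.087, -0.996, -0.001], [-0.996, -0.087, -0.001], [0.0, 0.001, -1.0]]
wrist_force: [-0.0, -0.3, 0.7]
gripper_width: 1.001
gripper_force: 0.0
```

```bash
cat > look.py <<'E'
from h import *
import sys
s=sense();print(s["tcp_pos"],np.round(s["joints"],1),s["time_s"])
c,M=cam("wrist");im=capture("wrist");cv2.imwrite(f"pics/{sys.argv[1]}.png",cv2.resize(im,(800,600)));np.savez(sys.argv[1],M=M)
for l in sys.argv[2:]:
    for r in recognise(l,"wrist")[:3]:
        p=M@np.append(r["xyz"],1);print(l,round(r["confidence"],2),np.round(p[:3],3),np.round(w2px(c,M,p[:3])*1.5625))
E
python3 look.py e short_filter long_filter caddy
```

```text
[0.55438817 0.29441292 0.26913114] [ 42.7  20.8   5.3  -0.  -74.5 -37.7] 2.35
short_filter 0.64 [0.55  0.325 0.099] [403. 311.]
short_filter 0.57 [0.459 0.212 0.092] [548. 165.]
long_filter 0.76 [0.564 0.267 0.129] [390. 238.]
caddy 0.62 [0.557 0.291 0.045] [398. 253.]
```

View pics/e.png

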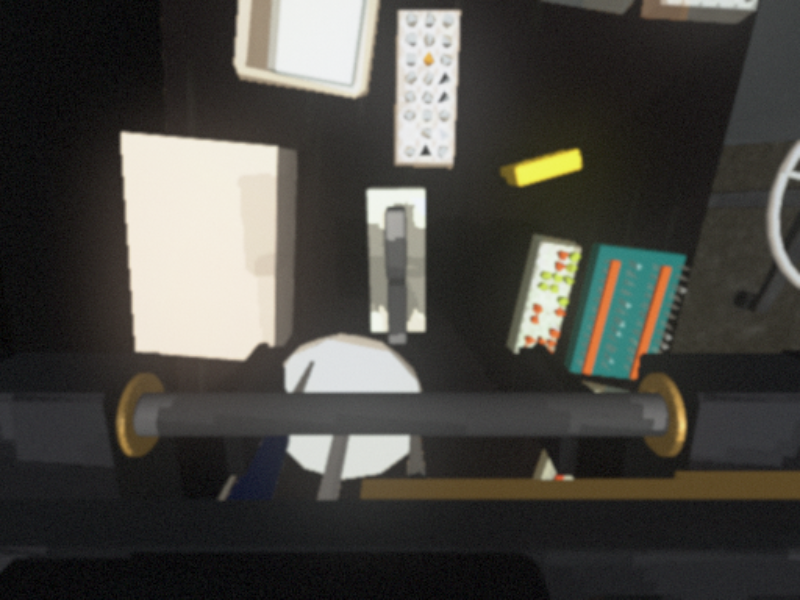

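The wrist view shows the caddy top with corners at about (367,188), (425,188), (426,330) and (372,330). The long grip block spans rows 207–278 and the short one 283–343. A beige box lies to the caddy's left in the picture, with its edge at columns 280–297.

```bash
python3 - <<'E'
from h import *
M=np.load("e.npz")["M"];c=calibration("wrist")
P=[px2w(c,M,u/1.5625,v/1.5625,.046)[:2] for u,v in((367,188),(425,188),(426,330),(372,330))]
P=np.array(P);print(np.round(P,4).tolist());
d=(P[2]+P[3]-P[0]-P[1]);print("yaw y",np.degrees(np.arctan2(d[1],d[0]))-90,np.linalg.norm(d)/2,P.mean(0))
d2=P[0]-P[1];print("yaw x",np.degrees(np.arctan2(d2[1],d2[0])))
print("box top .07",px2w(c,M,280/1.5625,150/1.5625,.07),"bottom",px2w(c,M,297/1.5625,150/1.5625,0), px2w(c,M,280/1.5625,340/1.5625,.07))
im=cv2.imread("pics/e.png")
cv2.imwrite("pics/f.png",cv2.resize(im[170:360,340:460],None,fx=3.1,fy=3.1,interpolation=cv2.INTER_CUBIC))
E
```

```text
[[0.5858, 0.2407], [0.5397, 0.2367], [0.5268, 0.3561], [0.5734, 0.3601]]
yaw y 6.040997458757133 0.12006430320239941 [0.55642513 0.29841836]
yaw x 4.943263495444554
box top .07 [0.64968393 0.21796273 0.07      ] bottom [0.65207242 0.21579596 0.        ] [0.64701092 0.36664929 0.07      ]
```

View pics/f.png

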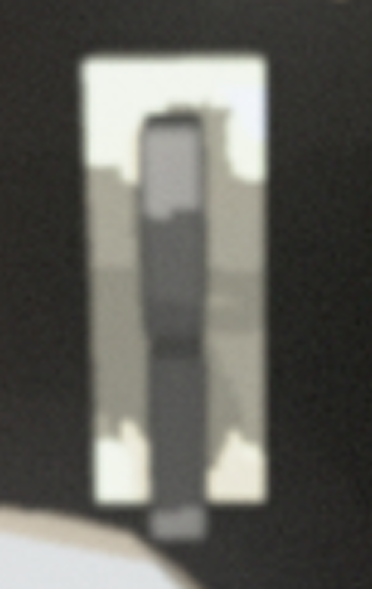

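Crop: the caddy outline is crisp and both blocks are confirmed, short one at the bottom (crop rows 350–540). Caddy size checks out at 120 x 46 mm. I'll triangulate the nearest pipette tip for clearance, then move in.

```bash
python3 - <<'E'
from h import *
M=np.load("e.npz")["M"];c=calibration("wrist");cs,Ms=cam("scene")
def ray(c,M,u,v): 
    d=M[:3,:3]@np.array([(u-c["cx"])/c["fx"],(v-c["cy"])/c["fy"],1.]);return M[:3,3],d/np.linalg.norm(d)
def tri(a,b):
    A=np.zeros((3,3));B=np.zeros(3)
    for o,d in(a,b): P=np.eye(3)-np.outer(d,d);A+=P;B+=P@o
    x=np.linalg.solve(A,B);return np.round(x,3),[round(float(np.linalg.norm((np.eye(3)-np.outer(d,d))@(x-o))),4) for o,d in(a,b)]
print(tri(ray(c,M,314/1.5625,362/1.5625),ray(cs,Ms,182.5,130.8)))
print(px2w(c,M,350/1.5625,407/1.5625,.01), px2w(cs,Ms,150,48,.33),px2w(cs,Ms,178,45,.33))
plan([.5536,.3263,.15],5.8);plan([.5536,.3263,.073],5.8)
E
```

```text
(array([0.622, 0.388, 0.059]), [0.0014, 0.0014])
[0.59072548 0.45568289 0.01      ] [0.56025844 0.3825917  0.33      ] [0.62442341 0.35161986 0.33      ]
t [-31.1  -2.4 120.3] a [-0.0006  0.0005 -0.0127] rows 2.9809794450407114
t [-31.1  -2.4 197.3] a [-0.0006  0.0005 -0.0127] rows 4.790641711957266
```

Request:
servo_tool:
  deltas:
    - {"tx": -25,"ty": -2.4,"tz": 40,"ax": 0,"ay": 0,"az": -0.0127,"claw": 60}
    - {"tx": -25,"ty": -2.4,"tz": 80,"ax": 0,"ay": 0,"az": -0.0127,"claw": 60}
    - {"tx": -25,"ty": -2.4,"tz": 120,"ax": 0,"ay": 0,"az": -0.0127,"claw": 60}
    - {"tx": -25,"ty": -2.4,"tz": 145,"ax": 0,"ay": 0,"az": -0.0127,"claw": 60}
    - {"tx": -25,"ty": -2.4,"tz": 165,"ax": 0,"ay": 0,"az": -0.0127,"claw": 60}
    - {"tx": -25,"ty": -2.4,"tz": 180,"ax": 0,"ay": 0,"az": -0.0127,"claw": 60}
    - {"tx": -25,"ty": -2.4,"tz": 192,"ax": 0,"ay": 0,"az": -0.0127,"claw": 60}
    - {"tx": -25,"ty": -2.4,"tz": 197,"ax": 0,"ay": 0,"az": -0.0127,"claw": 60}
    - {"tx": -25,"ty": -2.4,"tz": 197,"ax": 0,"ay": 0,"az": -0.0127,"claw": 60}
    - {"tx": -25,"ty": -2.4,"tz": 197,"ax": 0,"ay": 0,"az": -0.0127,"claw": 60}

```text
time_s: 3.38
tcp_pos: [0.5555, 0.3203, 0.0735]
ee_rot: [[0.1, -0.995, 0.001], [-0.995, -0.1, 0.001], [-0.001, -0.001, -1.0]]
wrist_force: [-0.2, 0.8, 0.7]
gripper_width: 0.696
gripper_force: 0.0
```

```bash
python3 - <<'E'
from h import *
s=sense();print(s["wrist_force"]);plan([.5542,.3203,.073],5.8)
E
```

```text
[-0.1726792   0.79321344  0.72722828]
t [-0.2  1.2  0.5] a [-0.0014  0.0007 -0.0008] rows 0.032633233171044836
```

Now close, then watch the width and force.

Request:
servo_tool:
  deltas:
    - {"tx": 0,"ty": 1,"tz": 0.5,"ax": 0,"ay": 0,"az": 0,"claw": 0}
    - {"tx": 0,"ty": 1,"tz": 0.5,"ax": 0,"ay": 0,"az": 0,"claw": 0}
    - {"tx": 0,"ty": 1,"tz": 0.5,"ax": 0,"ay": 0,"az": 0,"claw": 0}
    - {"tx": 0,"ty": 1,"tz": 0.5,"ax": 0,"ay": 0,"az": 0,"claw": 0}
    - {"tx": 0,"ty": 1,"tz": 0.5,"ax": 0,"ay": 0,"az": 0,"claw": 0}
    - {"tx": 0,"ty": 1,"tz": 0.5,"ax": 0,"ay": 0,"az": 0,"claw": 0}
    - {"tx": 0,"ty": 1,"tz": 0.5,"ax": 0,"ay": 0,"az": 0,"claw": 0}
    - {"tx": 0,"ty": 1,"tz": 0.5,"ax": 0,"ay": 0,"az": 0,"claw": 0}

```text
time_s: 4.05
tcp_pos: [0.5542, 0.3196, 0.072]
ee_rot: [[0.099, -0.995, 0.0], [-0.995, -0.099, -0.0], [0.0, -0.0, -1.0]]
wrist_force: [0.8, 0.3, -0.3]
gripper_width: 0.165
gripper_force: 0.0
```

Request:
servo_tool:
  deltas:
    - {"tx": 0,"ty": 0,"tz": -3,"ax": 0,"ay": 0,"az": 0,"claw": 0}
    - {"tx": 0,"ty": 0,"tz": -10,"ax": 0,"ay": 0,"az": 0,"claw": 0}
    - {"tx": 0,"ty": 0,"tz": -30,"ax": 0,"ay": 0,"az": 0,"claw": 0}
    - {"tx": 0,"ty": 0,"tz": -60,"ax": 0,"ay": 0,"az": 0,"claw": 0}
    - {"tx": 0,"ty": 0,"tz": -100,"ax": 0,"ay": 0,"az": 0,"claw": 0}
    - {"tx": 0,"ty": 0,"tz": -140,"ax": 0,"ay": 0,"az": 0,"claw": 0}
    - {"tx": 0,"ty": 0,"tz": -150,"ax": 0,"ay": 0,"az": 0,"claw": 0}

```text
time_s: 4.63
tcp_pos: [0.5571, 0.3212, 0.2309]
ee_rot: [[0.101, -0.995, 0.012], [-0.995, -0.101, 0.007], [-0.006, -0.013, -1.0]]
wrist_force: [1.1, 0.7, -0.2]
gripper_width: 0.154
gripper_force: 30.0
```

```bash
python3 - <<'E'
from h import *
plan([.53,.06,.25],10);
E
```

```text
t [257.   53.  -21.3] a [-0.0127  0.0055 -0.0737] rows 6.313762038901795
```

Request:
servo_tool:
  deltas:
    - {"tx": 40,"ty": 5,"tz": -10,"ax": 0,"ay": 0,"az": -0.0737,"claw": 0}
    - {"tx": 81,"ty": 18,"tz": -30,"ax": 0,"ay": 0,"az": -0.0737,"claw": 0}
    - {"tx": 122,"ty": 27,"tz": -40,"ax": 0,"ay": 0,"az": -0.0737,"claw": 0}
    - {"tx": 163,"ty": 36,"tz": -40,"ax": 0,"ay": 0,"az": -0.0737,"claw": 0}
    - {"tx": 204,"ty": 45,"tz": -40,"ax": 0,"ay": 0,"az": -0.0737,"claw": 0}
    - {"tx": 245,"ty": 54,"tz": -40,"ax": 0,"ay": 0,"az": -0.0737,"claw": 0}
    - {"tx": 285,"ty": 63,"tz": -40,"ax": 0,"ay": 0,"az": -0.0737,"claw": 0}
    - {"tx": 310,"ty": 68,"tz": -40,"ax": 0,"ay": 0,"az": -0.0737,"claw": 0}
    - {"tx": 325,"ty": 70,"tz": -40,"ax": 0,"ay": 0,"az": -0.0737,"claw": 0}
    - {"tx": 325,"ty": 70,"tz": -40,"ax": 0,"ay": 0,"az": -0.0737,"claw": 0}
    - {"tx": 325,"ty": 70,"tz": -40,"ax": 0,"ay": 0,"az": -0.0737,"claw": 0}
    - {"tx": 325,"ty": 70,"tz": -40,"ax": 0,"ay": 0,"az": -0.0737,"claw": 0}

```text
time_s: 5.63
tcp_pos: [0.5169, -0.0103, 0.2623]
ee_rot: [[0.173, -0.985, 0.0], [-0.985, -0.173, 0.0], [-0.0, -0.001, -1.0]]
wrist_force: [-0.2, 0.3, 0.9]
gripper_width: 0.156
gripper_force: 30.0
```

```bash
python3 look.py g rack photometer short_filter
```

```text
[ 0.5169274  -0.01026219  0.26228869] [ 16.9   9.9 -10.7  -0.  -69.4  -6.9] 5.6333
rack 0.61 [ 0.535 -0.118  0.065] [402. 113.]
photometer 0.25 [ 0.531 -0.117  0.066] [407. 115.]
short_filter 0.82 [ 0.515 -0.015  0.29 ] [408. 393.]
```

View pics/g.png

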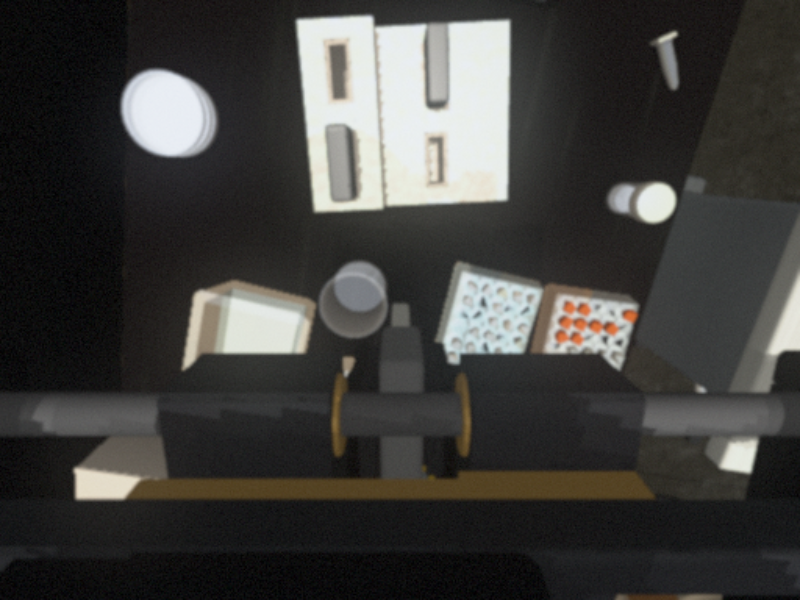

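Wrist view: the rack's low step is on the right, with corners at about (510,20), (508,200) and (383,207). The empty low pocket is at (435,160) and the empty high one at (338,70). The held filter's foot is at (401,305), where a slip-free grip predicts it.

```bash
python3 - <<'E'
from h import *
M=np.load("g.npz")["M"];c=calibration("wrist")
W=lambda u,v,z=.066:px2w(c,M,u/1.5625,v/1.5625,z)[:2]
A,B,C=W(510,20),W(508.5,200),W(384,206.5)
ang=lambda d:np.degrees(np.arctan2(d[1],d[0]))
print("front edge",A,B,ang(B-A)-90,np.linalg.norm(B-A),"near edge",C,ang(C-B),np.linalg.norm(C-B))
g=cv2.cvtColor(cv2.imread("pics/g.png"),cv2.COLOR_BGR2GRAY)
roi=g[122:196,412:462];t,_=cv2.threshold(roi,0,255,cv2.THRESH_OTSU);print("otsu",t,roi[::8,::5].tolist())
for th in (t,200):
    m=(roi<th).astype(np.uint8);n,l,s,ce=cv2.connectedComponentsWithStats(m);i=1+np.argmax(s[1:,4])
    k=cv2.findNonZero((l==i).astype(np.uint8));b=cv2.boxPoints(cv2.minAreaRect(k))+[412,122]
    w=np.array([W(*q) for q in b]);print(th,s[i],"ctr",w.mean(0),np.round([np.linalg.norm(w[1]-w[0]),np.linalg.norm(w[2]-w[1])],4),ang(w[1]-w[0]),ang(w[2]-w[1]))
E
```

```text
front edge [ 0.47296382 -0.18901572] [ 0.44601133 -0.07184066] 12.95380041849964 0.12023490588406542 near edge [ 0.53697697 -0.05106759] 12.863581359194399 0.09330739073140529
otsu 193.0 [[237, 238, 239, 237, 238, 237, 237, 238, 237, 237], [238, 238, 237, 235, 235, 235, 233, 236, 238, 237], [238, 237, 235, 202, 141, 134, 161, 226, 238, 237], [237, 238, 237, 206, 222, 175, 155, 228, 237, 237], [238, 238, 237, 209, 229, 187, 153, 226, 237, 237], [236, 238, 236, 206, 219, 186, 143, 220, 237, 238], [237, 237, 236, 213, 221, 191, 147, 223, 237, 236], [235, 234, 233, 214, 224, 189, 137, 227, 238, 235], [234, 233, 231, 204, 208, 212, 214, 220, 230, 229], [233, 232, 231, 234, 232, 230, 232, 233, 232, 234]]
193.0 [ 16  14  17  49 465] ctr [ 0.50491164 -0.09047723] [0.0116 0.0337] -170.0845722858564 101.33805227719543
200 [ 15  13  19  51 504] ctr [ 0.50490804 -0.09045875] [0.0351 0.013 ] -79.21653201732462 -170.0846530866521
```

```bash
python3 - <<'E'
from h import *
plan([.5057,-.0969,.15],12.9)
E
```

```text
t [ 83.9  26.3 112. ] a [ 0.0001  0.     -0.0501] rows 3.413908268741958
```

Request:
servo_tool:
  deltas:
    - {"tx": 38,"ty": 12,"tz": 0,"ax": 0,"ay": 0,"az": -0.05,"claw": 0}
    - {"tx": 76,"ty": 24,"tz": 10,"ax": 0,"ay": 0,"az": -0.05,"claw": 0}
    - {"tx": 84,"ty": 26,"tz": 40,"ax": 0,"ay": 0,"az": -0.05,"claw": 0}
    - {"tx": 84,"ty": 26,"tz": 75,"ax": 0,"ay": 0,"az": -0.05,"claw": 0}
    - {"tx": 84,"ty": 26,"tz": 100,"ax": 0,"ay": 0,"az": -0.05,"claw": 0}
    - {"tx": 84,"ty": 26,"tz": 112,"ax": 0,"ay": 0,"az": -0.05,"claw": 0}
    - {"tx": 84,"ty": 26,"tz": 112,"ax": 0,"ay": 0,"az": -0.05,"claw": 0}
    - {"tx": 84,"ty": 26,"tz": 112,"ax": 0,"ay": 0,"az": -0.05,"claw": 0}
    - {"tx": 84,"ty": 26,"tz": 112,"ax": 0,"ay": 0,"az": -0.05,"claw": 0}

```text
time_s: 6.58
tcp_pos: [0.507, -0.0975, 0.1513]
ee_rot: [[0.223, -0.975, 0.002], [-0.975, -0.223, -0.0], [0.001, -0.002, -1.0]]
wrist_force: [-0.1, -0.2, -0.6]
gripper_width: 0.156
gripper_force: 30.0
```

```bash
python3 - <<'E'
from h import *
plan([.5057,-.0969,.15],12.9)
im=capture("wrist");cv2.imwrite("pics/hh.png",im[0:320,128:384])
c,M=cam("scene");im=capture("scene");cv2.imwrite("pics/i.png",np.hstack([cv2.resize(im[170:260,215:305],None,fx=4.4,fy=4.4,interpolation=cv2.INTER_CUBIC),cv2.resize(cv2.imread("pics/hh.png"),(317,396))]))
E
```

```text
t [-0.9  1.1  1.3] a [-0.0024 -0.0008 -0.0004] rows 0.046913142290358645
```

View pics/i.png

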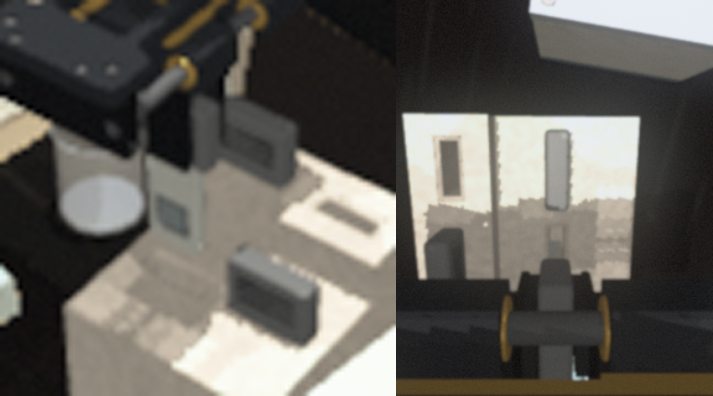

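The foot hangs right over the shadowed pocket, with the blade at (178,240) in the scene crop and aligned along the block column in the wrist crop. Descending now.

Request:
servo_tool:
  deltas:
    - {"tx": -1,"ty": 1,"tz": 6,"ax": 0,"ay": 0,"az": 0,"claw": 0}
    - {"tx": -1,"ty": 1,"tz": 12,"ax": 0,"ay": 0,"az": 0,"claw": 0}
    - {"tx": -1,"ty": 1,"tz": 18,"ax": 0,"ay": 0,"az": 0,"claw": 0}
    - {"tx": -1,"ty": 1,"tz": 22,"ax": 0,"ay": 0,"az": 0,"claw": 0}
    - {"tx": -1,"ty": 1,"tz": 26,"ax": 0,"ay": 0,"az": 0,"claw": 0}
    - {"tx": -1,"ty": 1,"tz": 30,"ax": 0,"ay": 0,"az": 0,"claw": 0}
    - {"tx": -1,"ty": 1,"tz": 30,"ax": 0,"ay": 0,"az": 0,"claw": 0}

```text
time_s: 7.27
tcp_pos: [0.5046, -0.0973, 0.1191]
ee_rot: [[0.221, -0.975, -0.0], [-0.975, -0.221, -0.0], [-0.0, 0.0, -1.0]]
wrist_force: [1.2, -1.3, -2.5]
gripper_width: 0.158
gripper_force: 30.0
```

Request:
servo_tool:
  deltas:
    - {"tx": 0,"ty": 0,"tz": 8,"ax": 0,"ay": 0,"az": 0,"claw": 0}
    - {"tx": 0,"ty": 0,"tz": 16,"ax": 0,"ay": 0,"az": 0,"claw": 0}
    - {"tx": 0,"ty": 0,"tz": 24,"ax": 0,"ay": 0,"az": 0,"claw": 0}
    - {"tx": 0,"ty": 0,"tz": 32,"ax": 0,"ay": 0,"az": 0,"claw": 0}
    - {"tx": 0,"ty": 0,"tz": 38,"ax": 0,"ay": 0,"az": 0,"claw": 0}
    - {"tx": 0,"ty": 0,"tz": 42,"ax": 0,"ay": 0,"az": 0,"claw": 0}
    - {"tx": 0,"ty": 0,"tz": 44,"ax": 0,"ay": 0,"az": 0,"claw": 0}
    - {"tx": 0,"ty": 0,"tz": 44,"ax": 0,"ay": 0,"az": 0,"claw": 0}

```text
time_s: 7.93
tcp_pos: [0.5047, -0.0972, 0.0755]
ee_rot: [[0.221, -0.975, 0.0], [-0.975, -0.221, -0.0], [0.0, -0.0, -1.0]]
wrist_force: [4.2, -0.8, -5.2]
gripper_width: 0.159
gripper_force: 30.0
```

Request:
servo_tool:
  deltas:
    - {"tx": 0,"ty": 0,"tz": 1,"ax": 0,"ay": 0,"az": 0,"claw": 0}
    - {"tx": 0,"ty": 0,"tz": 2,"ax": 0,"ay": 0,"az": 0,"claw": 0}
    - {"tx": 0,"ty": 0,"tz": 3,"ax": 0,"ay": 0,"az": 0,"claw": 0}
    - {"tx": 0,"ty": 0,"tz": 3,"ax": 0,"ay": 0,"az": 0,"claw": 0}

```text
time_s: 8.27
tcp_pos: [0.5048, -0.0973, 0.0733]
ee_rot: [[0.222, -0.975, 0.001], [-0.975, -0.222, -0.0], [0.0, -0.001, -1.0]]
wrist_force: [1.2, -2.9, -0.4]
gripper_width: 0.153
gripper_force: 30.0
```

Request:
servo_tool:
  deltas:
    - {"tx": 0,"ty": 0,"tz": 1,"ax": 0,"ay": 0,"az": 0,"claw": 0}
    - {"tx": 0,"ty": 0,"tz": 2,"ax": 0,"ay": 0,"az": 0,"claw": 0}
    - {"tx": 0,"ty": 0,"tz": 2,"ax": 0,"ay": 0,"az": 0,"claw": 0}
    - {"tx": 0,"ty": 0,"tz": 2,"ax": 0,"ay": 0,"az": 0,"claw": 0}

```text
time_s: 8.6
tcp_pos: [0.5048, -0.0973, 0.0719]
ee_rot: [[0.222, -0.975, 0.001], [-0.975, -0.222, -0.0], [0.0, -0.001, -1.0]]
wrist_force: [-0.7, -3.0, 5.7]
gripper_width: 0.155
gripper_force: 30.0
```

Request:
servo_tool:
  deltas:
    - {"tx": 0,"ty": 0,"tz": 1,"ax": 0,"ay": 0,"az": 0,"claw": 0}
    - {"tx": 0,"ty": 0,"tz": 1.5,"ax": 0,"ay": 0,"az": 0,"claw": 0}
    - {"tx": 0,"ty": 0,"tz": 1.5,"ax": 0,"ay": 0,"az": 0,"claw": 0}
    - {"tx": 0,"ty": 0,"tz": 1.5,"ax": 0,"ay": 0,"az": 0,"claw": 0}

```text
time_s: 8.93
tcp_pos: [0.5049, -0.0973, 0.0718]
ee_rot: [[0.222, -0.975, 0.001], [-0.975, -0.222, -0.001], [0.001, -0.001, -1.0]]
wrist_force: [-3.2, -0.5, 14.6]
gripper_width: 0.158
gripper_force: 30.0
```

Firm stop at 14.6 N with the TCP at z = 71.8 mm, about 6 mm above the step, so it's seated. I'll release with a small opening because the riser is behind, then go up.

Request:
servo_tool:
  deltas:
    - {"tx": 0,"ty": 0,"tz": -1,"ax": 0,"ay": 0,"az": 0,"claw": 30}
    - {"tx": 0,"ty": 0,"tz": -1,"ax": 0,"ay": 0,"az": 0,"claw": 30}
    - {"tx": 0,"ty": 0,"tz": -1,"ax": 0,"ay": 0,"az": 0,"claw": 30}
    - {"tx": 0,"ty": 0,"tz": -6,"ax": 0,"ay": 0,"az": 0,"claw": 30}
    - {"tx": 0,"ty": 0,"tz": -20,"ax": 0,"ay": 0,"az": 0,"claw": 30}
    - {"tx": 0,"ty": 0,"tz": -40,"ax": 0,"ay": 0,"az": 0,"claw": 30}
    - {"tx": 0,"ty": 0,"tz": -80,"ax": 0,"ay": 0,"az": 0,"claw": 40}
    - {"tx": 0,"ty": 0,"tz": -120,"ax": 0,"ay": 0,"az": 0,"claw": 60}
    - {"tx": 0,"ty": 0,"tz": -160,"ax": 0,"ay": 0,"az": 0,"claw": 60}
    - {"tx": 0,"ty": 0,"tz": -200,"ax": 0,"ay": 0,"az": 0,"claw": 60}
    - {"tx": 0,"ty": 0,"tz": -205,"ax": 0,"ay": 0,"az": 0,"claw": 60}
    - {"tx": 0,"ty": 0,"tz": -205,"ax": 0,"ay": 0,"az": 0,"claw": 60}

```text
time_s: 9.93
tcp_pos: [0.5058, -0.097, 0.2779]
ee_rot: [[0.222, -0.975, 0.007], [-0.975, -0.222, 0.001], [0.001, -0.007, -1.0]]
wrist_force: [-0.2, 1.2, -1.5]
gripper_width: 0.665
gripper_force: 0.0
```

```bash
python3 - <<'E'
from h import *
plan([.50,-.165,.30],12.9);plan([.559,.265,.27],5.8)
c,M=cam("wrist");im=capture("wrist");cv2.imwrite("pics/j.png",cv2.resize(im,(800,600)));np.savez("j",M=M)
im2=capture("scene");a=cv2.resize(im2[185:345,215:375],(600,600),interpolation=cv2.INTER_CUBIC)
b=cv2.resize(im,(800,600))[:,300:500];cv2.imwrite("pics/k.png",np.hstack([a,b]))
for r in recognise("photometer","wrist"): print(r["confidence"],M@np.append(r["xyz"],1))
E
```

```text
t [ 65.   20.6 -22.2] a [-0.0069 -0.0009 -0.0016] rows 1.7195251769847495
t [-341.3 -132.1    8.5] a [-0.007  -0.0004  0.1223] rows 8.777451039758203
0.55 [ 0.4914882  -0.2432411   0.11645936  1.        ]
```

View pics/k.png

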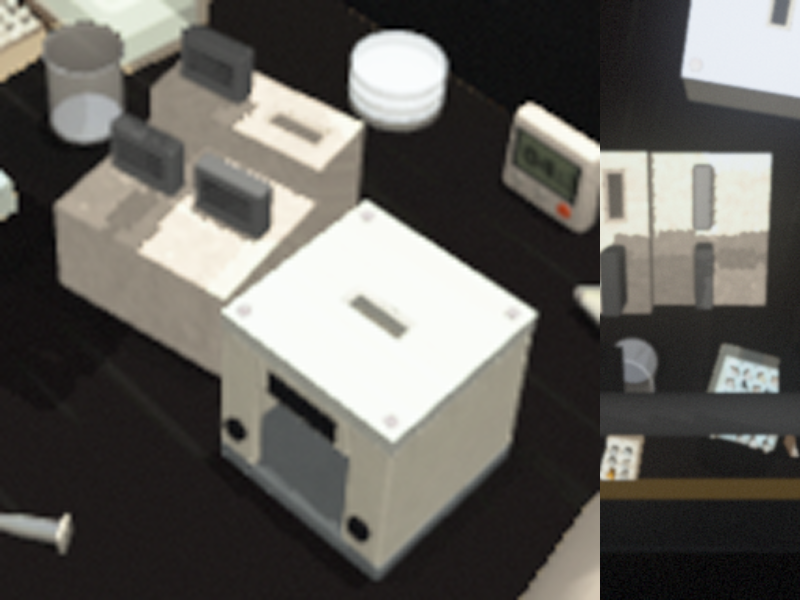

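The short filter is seated flush like its neighbour at (147,150) in the scene crop. The photometer slot shows at (378,315), and in the wrist strip near its top at (780,10). I'll move to centre the photometer in the wrist view and measure the slot numerically.

Request:
servo_tool:
  deltas:
    - {"tx": 35,"ty": 10,"tz": -10,"ax": -0.007,"ay": 0,"az": -0.0016,"claw": 60}
    - {"tx": 70,"ty": 20,"tz": -22,"ax": -0.007,"ay": 0,"az": -0.0016,"claw": 60}
    - {"tx": 90,"ty": 22,"tz": -22,"ax": -0.007,"ay": 0,"az": -0.0016,"claw": 60}
    - {"tx": 90,"ty": 22,"tz": -22,"ax": -0.007,"ay": 0,"az": -0.0016,"claw": 60}
    - {"tx": 90,"ty": 22,"tz": -22,"ax": -0.007,"ay": 0,"az": -0.0016,"claw": 60}
    - {"tx": 90,"ty": 22,"tz": -22,"ax": -0.007,"ay": 0,"az": -0.0016,"claw": 60}

```text
time_s: 10.58
tcp_pos: [0.5023, -0.1894, 0.2946]
ee_rot: [[0.223, -0.975, -0.011], [-0.975, -0.223, -0.001], [-0.002, 0.011, -1.0]]
wrist_force: [0.4, 1.2, -0.1]
gripper_width: 0.69
gripper_force: 0.0
```

```bash
cat > slot.py <<'E'
from h import *
s=sense();print(s["tcp_pos"])
c,M=cam("wrist");im=capture("wrist");np.savez("l",M=M);cv2.imwrite("pics/l.png",im)
r=recognise("photometer","wrist")[0];print("rec",r["confidence"],(M@np.append(r["xyz"],1))[:3])
# rectify plate plane, 0.25 mm/px
ctr=(M@np.append(r["xyz"],1))[:2];N=640;S=.00025
w=[(ctr[0]+a*N/2*S,ctr[1]+b*N/2*S) for a,b in((-1,-1),(1,-1),(1,1),(-1,1))]
px=np.float32([w2px(c,M,[*q,.115]) for q in w]);H=cv2.getPerspectiveTransform(px,np.float32([[0,0],[N,0],[N,N],[0,N]]))
g=cv2.cvtColor(cv2.warpPerspective(im,H,(N,N)),cv2.COLOR_BGR2GRAY);cv2.imwrite("pics/rect.png",g)
P=lambda u,v:ctr+(np.array([u,v])-N/2)*S
for th in (120,150,180,200,210,220):
    m=(g>th).astype(np.uint8);n,l,st,ce=cv2.connectedComponentsWithStats(m);i=l[N//2+60,N//2+60]
    if i==0: continue
    q=(l==i).astype(np.uint8);cs,h=cv2.findContours(q,cv2.RETR_CCOMP,cv2.CHAIN_APPROX_NONE)
    for k in sorted(cs,key=cv2.contourArea)[-2:]:
        (a,b),wh,an=cv2.minAreaRect(k);print(th,np.round(P(a,b),4),np.round(np.array(wh)*S,4),round(an,2))
E
python3 slot.py
```

```text
[ 0.50229258 -0.18943719  0.29464306]
rec 0.77 [ 0.49783402 -0.28149697  0.11458696]
120 [ 0.4975 -0.2865] [0.0068 0.0107] 2.86
120 [ 0.4965 -0.2774] [0.1121 0.1119] 3.74
150 [ 0.4972 -0.2857] [0.009  0.0142] 2.86
150 [ 0.4965 -0.2775] [0.111  0.1109] 3.67
180 [ 0.4969 -0.2774] [0.0106 0.0322] 2.73
180 [ 0.4965 -0.2775] [0.11 0.11] 3.75
200 [ 0.4971 -0.2774] [0.0123 0.0332] 2.73
200 [ 0.4965 -0.2775] [0.1094 0.1095] 3.75
210 [ 0.4972 -0.2773] [0.0136 0.0341] 2.05
210 [ 0.4965 -0.2775] [0.1089 0.109 ] 3.69
220 [ 0.4967 -0.2775] [0.0162 0.0375] 2.45
220 [ 0.4966 -0.2776] [0.1085 0.1084] 3.73
```

The slot is at (0.4967, -0.2775) with yaw 3.7°. The plate measures 110 x 110 mm and the slot 10.6 x 32 mm, so both agree with the description. Back to the caddy for the long filter.

```bash
python3 - <<'E'
from h import *
plan([.559,.2706,.26],5.8);plan([.559,.2706,.098],5.8)
E
```

```text
t [-435.3 -158.2   34.5] a [0.0091 0.0003 0.1248] rows 11.137253212272935
t [-435.1 -159.7  196.4] a [0.0091 0.0003 0.1248] rows 12.072531792438753
```

Request:
servo_tool:
  deltas:
    - {"tx": -39,"ty": -14,"tz": 0,"ax": 0.007,"ay": 0,"az": 0.125,"claw": 60}
    - {"tx": -78,"ty": -28,"tz": 3,"ax": 0.007,"ay": 0,"az": 0.125,"claw": 60}
    - {"tx": -117,"ty": -42,"tz": 6,"ax": 0.007,"ay": 0,"az": 0.125,"claw": 60}
    - {"tx": -156,"ty": -57,"tz": 9,"ax": 0.007,"ay": 0,"az": 0.125,"claw": 60}
    - {"tx": -195,"ty": -71,"tz": 12,"ax": 0.007,"ay": 0,"az": 0.125,"claw": 60}
    - {"tx": -234,"ty": -85,"tz": 15,"ax": 0.007,"ay": 0,"az": 0.125,"claw": 60}
    - {"tx": -273,"ty": -99,"tz": 18,"ax": 0.007,"ay": 0,"az": 0.125,"claw": 60}
    - {"tx": -312,"ty": -113,"tz": 21,"ax": 0.007,"ay": 0,"az": 0.125,"claw": 60}
    - {"tx": -351,"ty": -127,"tz": 24,"ax": 0.007,"ay": 0,"az": 0.125,"claw": 60}
    - {"tx": -390,"ty": -141,"tz": 27,"ax": 0.007,"ay": 0,"az": 0.125,"claw": 60}
    - {"tx": -420,"ty": -152,"tz": 30,"ax": 0.007,"ay": 0,"az": 0.125,"claw": 60}
    - {"tx": -435,"ty": -158,"tz": 34,"ax": 0.007,"ay": 0,"az": 0.125,"claw": 60}

```text
time_s: 11.68
tcp_pos: [0.559, 0.2744, 0.2605]
ee_rot: [[0.105, -0.994, -0.0], [-0.994, -0.105, -0.0], [0.0, 0.0, -1.0]]
wrist_force: [1.4, 0.6, 0.0]
gripper_width: 0.692
gripper_force: 0.0
```

Request:
servo_tool:
  deltas:
    - {"tx": 0,"ty": 0,"tz": 0,"ax": 0,"ay": 0,"az": 0,"claw": 60}
    - {"tx": 0,"ty": 0,"tz": 0,"ax": 0,"ay": 0,"az": 0,"claw": 60}
    - {"tx": 0,"ty": 0,"tz": 0,"ax": 0,"ay": 0,"az": 0,"claw": 60}
    - {"tx": 0,"ty": 0,"tz": 0,"ax": 0,"ay": 0,"az": 0,"claw": 60}

```text
time_s: 12.02
tcp_pos: [0.5596, 0.2683, 0.262]
ee_rot: [[0.099, -0.995, 0.0], [-0.995, -0.099, -0.0], [0.0, -0.0, -1.0]]
wrist_force: [-0.4, -0.0, 0.2]
gripper_width: 0.69
gripper_force: 0.0
```

```bash
python3 - <<'E'
from h import *
plan([.559,.2706,.098],5.8)
c,M=cam("wrist");im=capture("wrist")
for r in recognise("long_filter","wrist")[:2]: print(r["confidence"],(M@np.append(r["xyz"],1))[:3])
E
```

```text
t [ -2.4   0.4 164. ] a [-0.0004 -0.0003 -0.0022] rows 3.9332548800122598
0.73 [0.56522893 0.26754777 0.12912537]
```

Request:
servo_tool:
  deltas:
    - {"tx": -2.4,"ty": 0,"tz": 40,"ax": 0,"ay": 0,"az": -0.002,"claw": 60}
    - {"tx": -2.4,"ty": 0,"tz": 80,"ax": 0,"ay": 0,"az": -0.002,"claw": 60}
    - {"tx": -2.4,"ty": 0,"tz": 115,"ax": 0,"ay": 0,"az": -0.002,"claw": 60}
    - {"tx": -2.4,"ty": 0,"tz": 140,"ax": 0,"ay": 0,"az": -0.002,"claw": 60}
    - {"tx": -2.4,"ty": 0,"tz": 157,"ax": 0,"ay": 0,"az": -0.002,"claw": 60}
    - {"tx": -2.4,"ty": 0,"tz": 164,"ax": 0,"ay": 0,"az": -0.002,"claw": 60}
    - {"tx": -2.4,"ty": 0,"tz": 164,"ax": 0,"ay": 0,"az": -0.002,"claw": 60}
    - {"tx": -2.4,"ty": 0,"tz": 164,"ax": 0,"ay": 0,"az": -0.002,"claw": 60}

```text
time_s: 12.78
tcp_pos: [0.5603, 0.2716, 0.0985]
ee_rot: [[0.101, -0.995, 0.002], [-0.995, -0.101, 0.0], [-0.0, -0.002, -1.0]]
wrist_force: [0.5, -1.0, 0.0]
gripper_width: 0.688
gripper_force: 0.0
```

Request:
servo_tool:
  deltas:
    - {"tx": 0,"ty": 0,"tz": 0,"ax": 0,"ay": 0,"az": 0,"claw": 0}
    - {"tx": 0,"ty": 0,"tz": 0,"ax": 0,"ay": 0,"az": 0,"claw": 0}
    - {"tx": 0,"ty": 0,"tz": 0,"ax": 0,"ay": 0,"az": 0,"claw": 0}
    - {"tx": 0,"ty": 0,"tz": 0,"ax": 0,"ay": 0,"az": 0,"claw": 0}
    - {"tx": 0,"ty": 0,"tz": 0,"ax": 0,"ay": 0,"az": 0,"claw": 0}
    - {"tx": 0,"ty": 0,"tz": 0,"ax": 0,"ay": 0,"az": 0,"claw": 0}
    - {"tx": 0,"ty": 0,"tz": 0,"ax": 0,"ay": 0,"az": 0,"claw": 0}
    - {"tx": 0,"ty": 0,"tz": 0,"ax": 0,"ay": 0,"az": 0,"claw": 0}
    - {"tx": 0,"ty": 0,"tz": 0,"ax": 0,"ay": 0,"az": 0,"claw": 0}
    - {"tx": 0,"ty": 0,"tz": 0,"ax": 0,"ay": 0,"az": 0,"claw": 0}
    - {"tx": 0,"ty": 0,"tz": 0,"ax": 0,"ay": 0,"az": 0,"claw": 0}
    - {"tx": 0,"ty": 0,"tz": 0,"ax": 0,"ay": 0,"az": 0,"claw": 0}

```text
time_s: 13.78
tcp_pos: [0.5596, 0.2717, 0.0974]
ee_rot: [[0.102, -0.995, 0.0], [-0.995, -0.102, -0.0], [0.0, -0.0, -1.0]]
wrist_force: [0.2, -0.4, 0.1]
gripper_width: 0.16
gripper_force: 30.0
```

Request:
servo_tool:
  deltas:
    - {"tx": 0,"ty": 0,"tz": -15,"ax": 0,"ay": 0,"az": 0,"claw": 0}
    - {"tx": 0,"ty": 0,"tz": -40,"ax": 0,"ay": 0,"az": 0,"claw": 0}
    - {"tx": 0,"ty": 0,"tz": -80,"ax": 0,"ay": 0,"az": 0,"claw": 0}
    - {"tx": 0,"ty": 0,"tz": -120,"ax": 0,"ay": 0,"az": 0,"claw": 0}
    - {"tx": 0,"ty": 0,"tz": -160,"ax": 0,"ay": 0,"az": 0,"claw": 0}
    - {"tx": 0,"ty": 0,"tz": -190,"ax": 0,"ay": 0,"az": 0,"claw": 0}
    - {"tx": 0,"ty": 0,"tz": -203,"ax": 0,"ay": 0,"az": 0,"claw": 0}
    - {"tx": 0,"ty": 0,"tz": -203,"ax": 0,"ay": 0,"az": 0,"claw": 0}
    - {"tx": 0,"ty": 0,"tz": -203,"ax": 0,"ay": 0,"az": 0,"claw": 0}

```text
time_s: 14.53
tcp_pos: [0.5591, 0.2719, 0.3002]
ee_rot: [[0.102, -0.995, -0.0], [-0.995, -0.102, 0.0], [-0.001, 0.0, -1.0]]
wrist_force: [-0.7, -0.0, -1.9]
gripper_width: 0.159
gripper_force: 30.0
```

```bash
python3 - <<'E'
from h import *
plan([.4967,-.2765,.30],3.7)
E
```

```text
t [ 5.392e+02  1.178e+02 -1.000e-01] a [0.0003 0.0005 0.0372] rows 13.235037798534572
```

Request:
servo_tool:
  deltas:
    - {"tx": 25,"ty": 5.5,"tz": 0,"ax": 0,"ay": 0,"az": 0.037,"claw": 0}
    - {"tx": 64,"ty": 14,"tz": 0,"ax": 0,"ay": 0,"az": 0.037,"claw": 0}
    - {"tx": 103,"ty": 22.5,"tz": 0,"ax": 0,"ay": 0,"az": 0.037,"claw": 0}
    - {"tx": 142,"ty": 31,"tz": 0,"ax": 0,"ay": 0,"az": 0.037,"claw": 0}
    - {"tx": 181,"ty": 39.5,"tz": 0,"ax": 0,"ay": 0,"az": 0.037,"claw": 0}
    - {"tx": 220,"ty": 48,"tz": 0,"ax": 0,"ay": 0,"az": 0.037,"claw": 0}
    - {"tx": 259,"ty": 56.6,"tz": 0,"ax": 0,"ay": 0,"az": 0.037,"claw": 0}
    - {"tx": 298,"ty": 65,"tz": 0,"ax": 0,"ay": 0,"az": 0.037,"claw": 0}
    - {"tx": 337,"ty": 73.6,"tz": 0,"ax": 0,"ay": 0,"az": 0.037,"claw": 0}
    - {"tx": 376,"ty": 82,"tz": 0,"ax": 0,"ay": 0,"az": 0.037,"claw": 0}
    - {"tx": 415,"ty": 90.7,"tz": 0,"ax": 0,"ay": 0,"az": 0.037,"claw": 0}
    - {"tx": 435,"ty": 95,"tz": 0,"ax": 0,"ay": 0,"az": 0.037,"claw": 0}

```text
time_s: 15.53
tcp_pos: [0.5071, -0.1736, 0.2978]
ee_rot: [[0.062, -0.998, -0.006], [-0.998, -0.062, -0.0], [-0.0, 0.006, -1.0]]
wrist_force: [0.8, 0.9, -1.0]
gripper_width: 0.159
gripper_force: 30.0
```

Request:
servo_tool:
  deltas:
    - {"tx": 0,"ty": 0,"tz": 0,"ax": 0,"ay": 0,"az": 0,"claw": 0}
    - {"tx": 0,"ty": 0,"tz": 0,"ax": 0,"ay": 0,"az": 0,"claw": 0}
    - {"tx": 0,"ty": 0,"tz": 0,"ax": 0,"ay": 0,"az": 0,"claw": 0}
    - {"tx": 0,"ty": 0,"tz": 0,"ax": 0,"ay": 0,"az": 0,"claw": 0}

```text
time_s: 15.87
tcp_pos: [0.5091, -0.1696, 0.2996]
ee_rot: [[0.066, -0.998, -0.002], [-0.998, -0.066, 0.0], [-0.0, 0.002, -1.0]]
wrist_force: [0.6, -0.2, -0.9]
gripper_width: 0.158
gripper_force: 30.0
```

```bash
python3 slot.py; python3 - <<'E'
from h import *
plan([.4967,-.2765,.235],3.7)
E
```

```text
[ 0.50911499 -0.16961773  0.2995756 ]
rec 0.9 [ 0.49881104 -0.28067676  0.1129432 ]
120 [ 0.4972 -0.2846] [0.0069 0.0142] 1.64
120 [ 0.4965 -0.2775] [0.1121 0.1117] 3.74
150 [ 0.4971 -0.2838] [0.0092 0.0176] 1.91
150 [ 0.4965 -0.2776] [0.1111 0.1107] 3.72
180 [ 0.497  -0.2773] [0.0109 0.0321] 1.93
180 [ 0.4965 -0.2776] [0.1101 0.1098] 3.73
200 [ 0.497  -0.2773] [0.0126 0.0331] 3.43
200 [ 0.4965 -0.2776] [0.1094 0.1092] 3.73
210 [ 0.4971 -0.2774] [0.0135 0.0337] 4.24
210 [ 0.4965 -0.2775] [0.1091 0.1087] 3.66
220 [ 0.4967 -0.2768] [0.0151 0.0375] 5.76
220 [ 0.4966 -0.2776] [0.1085 0.1081] 3.73
t [105.9  19.8  65.3] a [ 0.0006 -0.0002  0.0022] rows 3.02049599477475
```

Request:
servo_tool:
  deltas:
    - {"tx": 36,"ty": 7,"tz": 0,"ax": 0,"ay": 0,"az": 0.002,"claw": 0}
    - {"tx": 72,"ty": 14,"tz": 10,"ax": 0,"ay": 0,"az": 0.002,"claw": 0}
    - {"tx": 98,"ty": 18.5,"tz": 30,"ax": 0,"ay": 0,"az": 0.002,"claw": 0}
    - {"tx": 106,"ty": 20,"tz": 50,"ax": 0,"ay": 0,"az": 0.002,"claw": 0}
    - {"tx": 106,"ty": 20,"tz": 65,"ax": 0,"ay": 0,"az": 0.002,"claw": 0}
    - {"tx": 106,"ty": 20,"tz": 70,"ax": 0,"ay": 0,"az": 0.002,"claw": 0}
    - {"tx": 106,"ty": 20,"tz": 70,"ax": 0,"ay": 0,"az": 0.002,"claw": 0}
    - {"tx": 106,"ty": 20,"tz": 70,"ax": 0,"ay": 0,"az": 0.002,"claw": 0}
    - {"tx": 106,"ty": 20,"tz": 70,"ax": 0,"ay": 0,"az": 0.002,"claw": 0}

```text
time_s: 16.72
tcp_pos: [0.4973, -0.2773, 0.2322]
ee_rot: [[0.064, -0.998, 0.003], [-0.998, -0.064, -0.002], [0.002, -0.003, -1.0]]
wrist_force: [0.7, 0.5, -1.3]
gripper_width: 0.16
gripper_force: 30.0
```

```bash
python3 - <<'E'
from h import *
plan([.4967,-.2765,.195],3.7)
im=capture("wrist");im2=capture("scene")
cv2.imwrite("pics/m.png",np.hstack([cv2.resize(im2[215:335,255:375],(400,400),interpolation=cv2.INTER_CUBIC),cv2.resize(im[100:300,156:356],(400,400),interpolation=cv2.INTER_CUBIC)]))
E
```

```text
t [-0.9  0.6 37.2] a [-0.0026 -0.0017 -0.0001] rows 0.8930724848067872
```

Request:
servo_tool:
  deltas:
    - {"tx": -0.9,"ty": 0.6,"tz": 8,"ax": 0,"ay": 0,"az": 0,"claw": 0}
    - {"tx": -0.9,"ty": 0.6,"tz": 16,"ax": 0,"ay": 0,"az": 0,"claw": 0}
    - {"tx": -0.9,"ty": 0.6,"tz": 22,"ax": 0,"ay": 0,"az": 0,"claw": 0}
    - {"tx": -0.9,"ty": 0.6,"tz": 26,"ax": 0,"ay": 0,"az": 0,"claw": 0}
    - {"tx": -0.9,"ty": 0.6,"tz": 30,"ax": 0,"ay": 0,"az": 0,"claw": 0}
    - {"tx": -0.9,"ty": 0.6,"tz": 34,"ax": 0,"ay": 0,"az": 0,"claw": 0}
    - {"tx": -0.9,"ty": 0.6,"tz": 37,"ax": 0,"ay": 0,"az": 0,"claw": 0}
    - {"tx": -0.9,"ty": 0.6,"tz": 37,"ax": 0,"ay": 0,"az": 0,"claw": 0}

```text
time_s: 17.48
tcp_pos: [0.4953, -0.2767, 0.1927]
ee_rot: [[0.063, -0.998, -0.001], [-0.998, -0.063, 0.0], [-0.0, 0.001, -1.0]]
wrist_force: [0.0, -0.2, -0.7]
gripper_width: 0.157
gripper_force: 30.0
```

Request:
servo_tool:
  deltas:
    - {"tx": 0,"ty": -1,"tz": 7,"ax": 0,"ay": 0,"az": 0,"claw": 0}
    - {"tx": 0,"ty": -1,"tz": 14,"ax": 0,"ay": 0,"az": 0,"claw": 0}
    - {"tx": 0,"ty": -1,"tz": 21,"ax": 0,"ay": 0,"az": 0,"claw": 0}
    - {"tx": 0,"ty": -1,"tz": 28,"ax": 0,"ay": 0,"az": 0,"claw": 0}
    - {"tx": 0,"ty": -1,"tz": 35,"ax": 0,"ay": 0,"az": 0,"claw": 0}
    - {"tx": 0,"ty": -1,"tz": 42,"ax": 0,"ay": 0,"az": 0,"claw": 0}
    - {"tx": 0,"ty": -1,"tz": 48,"ax": 0,"ay": 0,"az": 0,"claw": 0}
    - {"tx": 0,"ty": -1,"tz": 53,"ax": 0,"ay": 0,"az": 0,"claw": 0}
    - {"tx": 0,"ty": -1,"tz": 53,"ax": 0,"ay": 0,"az": 0,"claw": 0}
    - {"tx": 0,"ty": -1,"tz": 53,"ax": 0,"ay": 0,"az": 0,"claw": 0}

```text
time_s: 18.32
tcp_pos: [0.4965, -0.2769, 0.1404]
ee_rot: [[0.063, -0.998, -0.0], [-0.998, -0.063, -0.0], [0.0, 0.0, -1.0]]
wrist_force: [0.1, 1.0, -1.2]
gripper_width: 0.159
gripper_force: 30.0
```

Request:
servo_tool:
  deltas:
    - {"tx": 0,"ty": 0,"tz": 4,"ax": 0,"ay": 0,"az": 0,"claw": 0}
    - {"tx": 0,"ty": 0,"tz": 8,"ax": 0,"ay": 0,"az": 0,"claw": 0}
    - {"tx": 0,"ty": 0,"tz": 11,"ax": 0,"ay": 0,"az": 0,"claw": 0}
    - {"tx": 0,"ty": 0,"tz": 14,"ax": 0,"ay": 0,"az": 0,"claw": 0}
    - {"tx": 0,"ty": 0,"tz": 16,"ax": 0,"ay": 0,"az": 0,"claw": 0}
    - {"tx": 0,"ty": 0,"tz": 16,"ax": 0,"ay": 0,"az": 0,"claw": 0}
    - {"tx": 0,"ty": 0,"tz": 16,"ax": 0,"ay": 0,"az": 0,"claw": 0}

```text
time_s: 18.9
tcp_pos: [0.4967, -0.2769, 0.125]
ee_rot: [[0.063, -0.998, 0.0], [-0.998, -0.063, -0.001], [0.001, -0.0, -1.0]]
wrist_force: [-0.2, 1.1, 2.4]
gripper_width: 0.161
gripper_force: 30.0
```

Request:
servo_tool:
  deltas:
    - {"tx": 0,"ty": 0,"tz": 1,"ax": 0,"ay": 0,"az": 0,"claw": 0}
    - {"tx": 0,"ty": 0,"tz": 2,"ax": 0,"ay": 0,"az": 0,"claw": 0}
    - {"tx": 0,"ty": 0,"tz": 3,"ax": 0,"ay": 0,"az": 0,"claw": 0}
    - {"tx": 0,"ty": 0,"tz": 4,"ax": 0,"ay": 0,"az": 0,"claw": 0}
    - {"tx": 0,"ty": 0,"tz": 4,"ax": 0,"ay": 0,"az": 0,"claw": 0}
    - {"tx": 0,"ty": 0,"tz": 4,"ax": 0,"ay": 0,"az": 0,"claw": 0}

```text
time_s: 19.4
tcp_pos: [0.4967, -0.2769, 0.1214]
ee_rot: [[0.063, -0.998, 0.001], [-0.998, -0.063, -0.001], [0.001, -0.001, -1.0]]
wrist_force: [-1.6, 1.2, 5.7]
gripper_width: 0.156
gripper_force: 30.0
```

Request:
servo_tool:
  deltas:
    - {"tx": 0,"ty": 0,"tz": 1,"ax": 0,"ay": 0,"az": 0,"claw": 0}
    - {"tx": 0,"ty": 0,"tz": 1.5,"ax": 0,"ay": 0,"az": 0,"claw": 0}
    - {"tx": 0,"ty": 0,"tz": 1.5,"ax": 0,"ay": 0,"az": 0,"claw": 0}
    - {"tx": 0,"ty": 0,"tz": 1.5,"ax": 0,"ay": 0,"az": 0,"claw": 0}

```text
time_s: 19.73
tcp_pos: [0.4967, -0.277, 0.1213]
ee_rot: [[0.064, -0.998, 0.001], [-0.998, -0.064, -0.001], [0.001, -0.001, -1.0]]
wrist_force: [-3.3, 2.8, 13.2]
gripper_width: 0.16
gripper_force: 30.0
```

It stopped at z = 0.1213, against a predicted 0.1214, with 13 N — more than the spring's 5 N. The shoulder should be on the plate, so one last look.

```bash
python3 - <<'E'
from h import *
im2=capture("scene");im=capture("wrist")
cv2.imwrite("pics/n.png",np.hstack([cv2.resize(im2[180:340,215:375],(500,500),interpolation=cv2.INTER_CUBIC),cv2.resize(im[60:300,186:326],(292,500),interpolation=cv2.INTER_CUBIC)]))
s=sense();print(s["tcp_pos"],s["wrist_force"])
E
```

```text
[ 0.49677538 -0.27694659  0.12136692] [-3.34913899  3.45814561 13.77640087]
```

View pics/n.png

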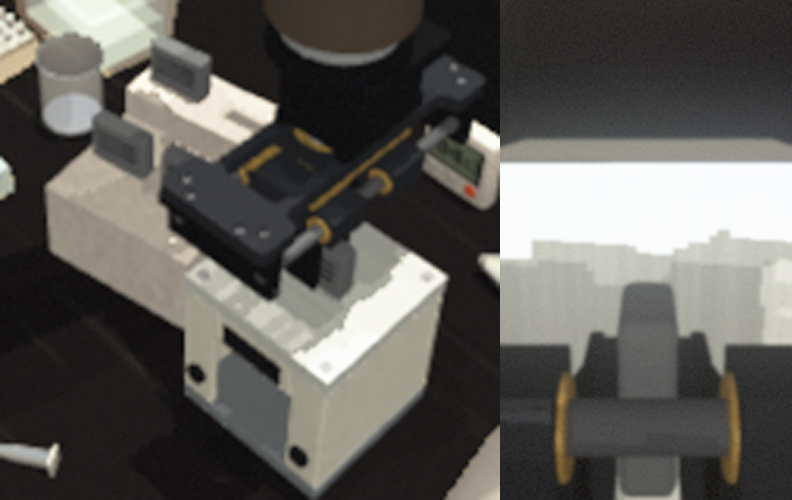

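The long filter's block sits on the plate at (340,280), the short one is seated in the rack at (122,145), and the beaker is undisturbed at (70,85). Handing in.

```bash
python3 -c "
from station import *
print(finish_job())"
```

```text
the job is handed in; nothing more can be done
None
```

The job is handed in: the short filter is seated and released in the low row's empty pocket, and the long filter is held pressed down in the photometer slot with its shoulder on the plate; the verdict was not reported back.

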